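Put the battery pack that fits on the charger

TASK

One of the three look-alike battery packs is the right width for the charger. Find it, set it on the charger's deck nose first and push it in along the rails until it is fully home and the orange catch has sprung up behind it; push firmly but do not ram it. Leave the other two packs and everything else on the table where they are, apart from a nudge while feeling a pack's width.

Things in the scene. Friction and masses are not known exactly. Their poses are not given: they have to be found in the camera images.
- charger: battery charger screwed to the table. Origin under it at table height, z up, +x = the way a pack is pushed in. Flat grey deck, 26 mm above the table, 108 wide, x=-120 to +50 mm; behind it a black housing 80 mm high (x=+50 to +100), whose front face is the hard stop for the pack's nose. The 54 mm pack fits, the 61 mm one jams at the mouth, the 47 mm one is not held.
- mouth (a point): on the deck at charger x=-60 mm, y=0, where the guides begin; the deck before it (to x=-120) is open, room for the fingers beside a pack. From here black flared guides, 24 mm high, narrow from 88 mm apart to the cheeks at x=-30: two black cheeks 28 mm high, 56.4 mm apart inside, x=-30 to +50. Axes as the charger.
- seat (a point): on the deck at charger x=+8 mm, y=0: where the origin of the 54 mm pack is when its nose is at the hard stop, its x along the charger's; held by the catch it rests 1 to 2 mm short. From charger x=-14 mm on, ribs on the cheeks (10 to 14 mm above the deck, 48.4 mm apart) run in the pack's grooves, so it enters along the deck, not from above.
- ejector (a joint): orange sprung ejector in front of the housing, 18 to 34 mm above the deck, pushed back by the pack's nose. 0 = out (face at charger x=+36 mm), 0.014 m = flush at the hard stop. Spring 2.5 N at first, 6 N fully in; with friction, seating takes about 10 to 20 N: it throws the pack back out if the catch has not caught. About 0.012 with a pack caught.
- catch (a joint): orange sprung catch, 22 mm wide, mid-deck; its tooth stands 6 mm above the deck, upright face at charger x=-35.5 mm, ramp down to x=-52 on the mouth side. 0 = up, 0.006 m = pressed flush by a pack passing or set over it (about 1 N). It springs up behind the heel once the nose is within 1.5 mm of the hard stop, and holds it.
- pack_1: one of three look-alike black battery packs with yellow labels, each 84 mm long (x), 46 high, 0.25-0.5 kg; widths (y) 47, 54 and 61 mm. Which name has which width is not told: see it or feel it with the gripper. Origin: centre of underside; z up; +x to the nose (copper strip on top), -x to the heel (red button on top). Their places are shuffled.
- pack_2: one of three look-alike packs, see pack_1 (47, 54 or 61 mm wide). Each has a grey shoe with a groove along each side, 5 mm deep, 8 to 16 mm above the underside, from the nose to 16 mm short of the heel: so it enters the charger nose first only. Above 16 mm the sides are flat and full width: grip there.
- pack_3: one of three look-alike packs, see pack_1 and pack_2 (47, 54 or 61 mm wide). Origin: centre of its underside, +x to the nose.
- tape_tan: roll of tan packing tape lying flat, 96 mm across, 48 mm high; a bystander. Origin: centre of its underside.
- tape_green: roll of green tape lying flat, 90 mm across, 24 mm high; a bystander. Origin: centre of its underside.
- tape_measure: yellow tape measure, 68 x 34 x 62 mm, standing; a bystander. Origin: centre of its underside.
- screwdriver: screwdriver lying on the table, along its x; a bystander. Origin: under its middle.
- wrench: steel open-ended wrench lying on the table, along its x; a bystander. Origin: under its middle.
- glue: small jar with a red cap, 48 mm across, 100 mm high; a bystander. Origin: centre of its underside.
Mind the look-alikes: they are no part of the job. Leave any blue or purple look-alike of the pack_3 alone.

How it is judged (in metres and radians):
At the end, for the whole second after the job is handed in: The 54 mm pack is at rest in the charger, nose first, upright, square (0.06 rad), centred (3 mm), on the deck, its origin at charger x = 4.5 to 9.5 mm; ejector in over 10 mm, catch up (within 2 mm); the other two packs upright (0.1 rad), within 50 mm of their starts (x of pack_2 in the frame of charger between 0.0045 and 0.0095 m and y of pack_2 in the frame of charger between -0.003 and 0.003 m and z of pack_2 in the frame of charger between 0.024 and 0.03 m and angle between the x axis of pack_2 and the x axis of charger, either way round below 0.06 rad and angle between pack_2's own z axis and vertical below 0.06 rad and value of joint ejector above 0.01 m and value of joint catch below 0.002 m and linear speed of pack_2 below 0.01 m/s and distance of each of pack_1, pack_3 from where it was at the start of the episode below 0.05 m and angle between each of pack_1, pack_3's own z axis and vertical below 0.1 rad); the robot touches nothing.
It fails at once if the pack is rammed in: over 120 N between the right pack and the charger once the pack is between the cheeks (contact force between pack_2 and charger above 120 N and x of pack_2 in the frame of charger above -0.04 m and z of pack_2 in the frame of charger above 0.015 m and horizontal distance between pack_2 and charger below 0.07 m).
It fails at once if the right pack is tipped over (more than 0.8 rad) (angle between pack_2's own z axis and vertical above 0.8 rad).
It fails at once if one of the other two packs is carried or knocked more than 50 mm from its place, or tipped over (distance of any of pack_1, pack_3 from where it was at the start of the episode above 0.05 m or angle between any of pack_1, pack_3's own z axis and vertical above 0.8 rad).
It fails at once if other clutter is moved more than 40 mm (distance of any of tape_tan, tape_green, tape_measure, screwdriver, wrench, glue from where it was at the start of the episode above 0.04 m).
It also fails if it takes over 72 s, if anything falls off the work surface, if the arm or the gripper's body presses on something with over 40 N, if the wrist force passes 120 N, or if a joint passes its speed limit or range.

ROBOT

A 6-joint arm with a two-finger parallel gripper is mounted at the origin on the work surface. World frame = base frame: x ahead of the robot, y to its left, z up, the work surface at z = 0. Lengths are in mm, angles in degrees, forces in N, time in s.
With the tool pointing down it reaches from about 350 to 925 mm from the base axis. Payload 6.4 kg.
Tool frame: the origin (TCP) lies midway between the tips of the shut fingers; the grasp point (between the pads) lies 19 mm behind it; z points along the fingers, y is the line along which they close (so a half turn about z gives the same grasp; the last joint's range is limited). The gripper opens to 85 mm and grips with 20 to 120 N. Pads are 22 mm wide; open, the fingers measure 114 mm over their backs; the gripper's body (76 mm by 85 mm) begins 54 mm behind the grasp point. The pads swing forward as they close: fully open they stand 13 mm farther back than shut.
Start: joints at [66.973, 14.043, 89.255, -0, 76.702, -9.975], TCP at [146.789, 633.219, 194.29] pointing down, gripper open.
Joint ranges: [-179.41, 179.41], [-58.25, 129.5], [7.25, 145.43], [-54.29, 234.29], [11.92, 165.04], [-157.13, 157.13]. Speed limits (degrees/s): [147.25, 147.25, 180, 180, 180, 180].

INTERFACE

Orientations are given as a 3x3 rotation matrix whose columns are the frame's x, y, z axes.
In Python, from rig import * gives the robot as it stands.
- The arm moves only by the tool play_rows, never from a script. Its argument "increments" is a list of rows, each an object with "delta_pos": the shift along the tool's x, y, z each as a share of 1 m, from -1 to 1, a list of three; "turn": the turn about the tool's z as a share of 2 pi rad, from -1 to 1; "grip": the opening, from 0 (shut) to 1 (fully open). A call has 1 to 8 rows; each row is the pose to reach, as a shift and turn from the pose commanded when the call began, along the tool's axes at that moment, turning the shorter way round; what a row does not reach only later rows make up. A row lasts 1/8 s, in which the tool goes at most 62.5 mm and 10.7 degrees, less where a joint would pass 70% of its speed; a pose out of reach is approached as far as the arm can. A call with a number of a shift or a turn outside -1 to 1 is refused whole. A call with a gripper value outside its range is refused whole. The fingers move at their own pace and stop on an object; the grip force is fixed at half the most. Time passes only in rows, so rows that repeat a pose let the fingers close. It gives the time, the measured TCP pose, the force, the opening and the grip force at its end, in the units of the state.
- get_obs(): the state, without advancing time (a new reading comes with each control period).
- capture(name): name is "scene" or "top" or "wrist"; returns a dict with "image" (420x560x3 uint8, blue, green, red), "depth" (420x560 float32, mm along the optical axis (not along the pixel's ray), 0 where there is no reading), "fovy" (degrees; the focal length in pixels is half the picture's height over the tangent of half this angle, whatever the lens; pixels are square), "cx", "cy" (the principal point, pixels), "xyz" and "rotation" of the camera in the world. Camera axes: x right, y down, z forward; pixel columns grow to the right and rows downward; lengths in mm; the calibration is good to about 2 mm. A picture is of the moment at which its call begins.
- close_job(): hands the job in; it is judged then, once.
The state is a dict: "time_s": time; "joint_pos": joint angles; "joint_vel": joint speeds; "tau": joint torques, N m; "position": TCP position; "ee_rot": TCP orientation; "contact_force": force on the tool from outside, world axes, zero at the start; "ft_torque": the same for the moment, N m; "grip_width": opening from 0.0 (shut) to 1.0 (fully open); "gripper_force": force on a finger pad.
Only numpy, scipy, OpenCV 4.12 (cv2) and the standard library are available. Lean on these libraries where they do the work, as an engineer would, in place of code of your own. Each camera call takes 0.05 s, during which the arm holds its last target. There are 200 camera calls.

## Working session

There is one attempt and no reset: what is moved stays moved. The work goes in short steps, Python scripts to look and compute and a tool call to move; the robot and the scene stay as the last step left them, time stands still between calls to the robot, and variables do not carry over. Pictures are saved under pics/ and viewed, at most 10 in all, crops included, and the job is handed in when it is done.

Besides the shell and the picture viewer there is one more tool, called after "Emit:" as name([rows], argument=value, ...), one row to a line, values as JSON. play_rows: Moves the arm, as the interface text tells. Shift numbers are shares of 1 m and turn numbers shares of 2 pi rad, none past 1 either way. Its arguments: {"type":"object","properties":{"increments":{"type":"array"}},"required":["increments"]}

```bash
mkdir -p pics; ls; cat > h.py <<'E'
from rig import *
import numpy as np, cv2
def cast(c,u,v,z):
    f=c["image"].shape[0]/2/np.tan(np.radians(c["fovy"])/2)
    R=np.array(c["rotation"]).reshape(3,3); p=np.array(c["xyz"],float)
    d=R@np.array([(u-c["cx"])/f,(v-c["cy"])/f,1.0])
    return p+d*(z-p[2])/d[2]
def cloud(c):
    f=c["image"].shape[0]/2/np.tan(np.radians(c["fovy"])/2)
    v,u=np.mgrid[:c["depth"].shape[0],:c["depth"].shape[1]]; D=c["depth"]
    P=np.stack([(u-c["cx"])/f*D,(v-c["cy"])/f*D,D],-1)
    return P@np.array(c["rotation"]).reshape(3,3).T+np.array(c["xyz"])
E
python3 - <<'E'
from h import *
import pickle
for n in ("top","scene"):
    c=capture(n); pickle.dump(c,open(n+".pkl","wb")); cv2.imwrite(f"pics/{n}0.png",c["image"])
    print(n,c["fovy"],c["cx"],c["cy"],c["xyz"],c["rotation"],(c["depth"]>0).mean())
print(get_obs())
E
```

```text
pics
top 51.98869743948394 278.64827385546585 210.70584749640787 [ 381.662083     41.1009913  1311.61820443] [[-0.00297161 -0.99118854  0.13242522]
 [-0.99995851  0.0040856   0.0081413 ]
 [-0.0086106  -0.13239553 -0.99115956]] 0.9959906462585034
scene 56.465814093097926 280.4161593193316 214.9281562256189 [1090.92590072  478.18207569 1065.31977728] [[-0.60100467  0.66635167 -0.44132622]
 [ 0.79911709  0.49109469 -0.34675334]
 [-0.01432671 -0.56107171 -0.82764321]] 0.9962117346938776
{'time_s': 0.1, 'joint_pos': array([ 6.69746445e+01,  1.40788769e+01,  8.93179536e+01, -1.64868697e-03,
        7.67002002e+01, -9.97490142e+00]), 'joint_vel': array([ 0.05897318, -0.01287988, -0.24206593,  0.03036012,  0.07253064,
        0.1316562 ]), 'tau': array([-9.55423238e-04, -4.30670285e+01, -3.27126217e+01, -1.35250357e-04,
        2.90395750e-03, -5.17477304e-06]), 'position': array([146.55435128, 632.69280836, 193.30415476]), 'ee_rot': array([[-9.74173013e-01,  2.25801983e-01, -6.36622273e-04],
       [ 2.25802724e-01,  9.74171785e-01, -1.56953892e-03],
       [ 2.65774456e-04, -1.67275350e-03, -9.99998566e-01]]), 'contact_force': array([-0.8683474 ,  0.01803516, -0.38633568]), 'ft_torque': array([-0.00810645, -0.05206757,  0.03745996]), 'gripper_force': 0.0, 'grip_width': 1.000892603446502}
```

View pics/top0.png

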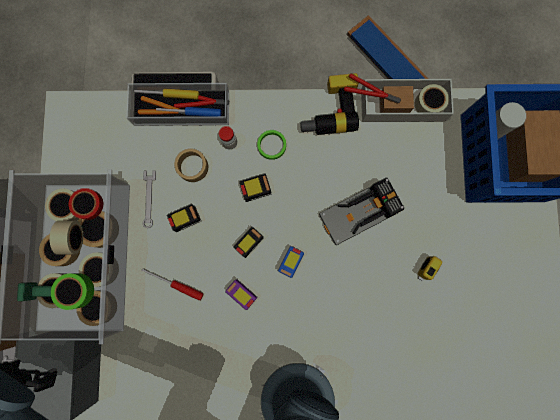

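View pics/scene0.png

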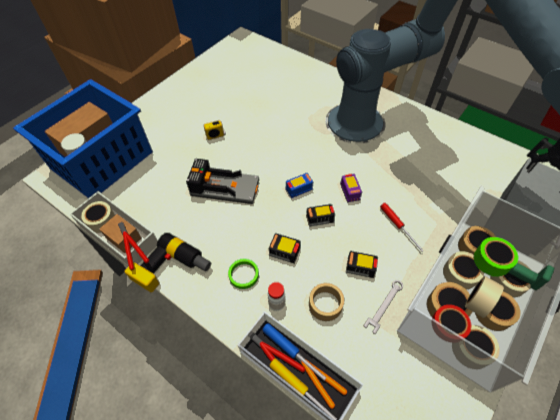

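The top view shows three black packs with yellow labels at about (255,187), (184,217) and (248,241). The blue (290,261) and purple (240,293) ones are look-alikes to leave alone. The charger is at (360,210), with its housing at upper right (390,195). Next I'll measure the pack widths and the charger pose.

```bash
cat > m.py <<'E'
from h import *
import pickle
for n,seeds in (("top",[(255,187),(184,217),(248,241)]),("scene",[(285,247),(362,263),(320,214)])):
    c=pickle.load(open(n+".pkl","rb")); P=cloud(c); z=P[...,2]; im=c["image"]
    print(n,"table z",np.median(z[230:240,150:160]) if n=="top" else "")
    hsv=cv2.cvtColor(im,cv2.COLOR_BGR2HSV)
    m=((z>36)&(z<56)).astype(np.uint8)
    k,l,_,_=cv2.connectedComponentsWithStats(m)
    for s in seeds:
        q=l==l[s[1],s[0]]
        X=P[q]; zt=np.median(X[:,2])
        v,u=np.nonzero(q); W=np.array([cast(c,a,b,46)[:2] for a,b in zip(u,v)]).astype(np.float32)
        r=cv2.minAreaRect(W)
        # area by px footprint
        f=210/np.tan(np.radians(c["fovy"])/2); 
        d1=np.array([np.linalg.norm(np.cross(cast(c,a+.5,b,46)-cast(c,a-.5,b,46),cast(c,a,b+.5,46)-cast(c,a,b-.5,46))) for a,b in zip(u,v)])
        red=q&((hsv[...,0]<8)|(hsv[...,0]>172))&(hsv[...,1]>130)&(hsv[...,2]>90)
        org=q&(hsv[...,0]>=8)&(hsv[...,0]<20)&(hsv[...,1]>80)
        yel=q&(hsv[...,0]>=21)&(hsv[...,0]<35)&(hsv[...,1]>100)
        cc=[(P[t][:,:2].mean(0).round(1).tolist() if t.any() else None, int(t.sum())) for t in (red,org,yel)]
        print(s,zt.round(1),"rect",np.round(r[0],1),np.round(r[1],1),round(r[2],1),"area",d1.sum().round(),"w",(d1.sum()/84).round(1),"mean",W.mean(0).round(1),cc)
    if n=="top":
        # charger: deck
        for lo,hi in((20,32),(60,95)):
            m=((z>lo)&(z<hi)).astype(np.uint8); m[:170]=0;m[250:]=0;m[:,:310]=0;m[:,412:]=0
            X=P[m>0][:,:2].astype(np.float32); r=cv2.minAreaRect(X); print("charger",lo,[np.round(a,1) for a in r],len(X),X.mean(0), np.round(cv2.boxPoints(r),1).tolist())
        crop=cv2.resize(im[150:310,150:420],None,fx=2.9,fy=2.9,interpolation=cv2.INTER_CUBIC); cv2.imwrite("pics/crop1.png",crop)
E
python3 m.py
```

```text
top table z 0.9760850688389837
(255, 187) 47.0 rect [625.  122.8] [62.  83.6] 17.2 area 5135.0 w 61.1 mean [625.  122.9] [([614.7, 157.3], 30), ([634.0, 94.8], 62), ([623.1, 128.3], 255)]
(184, 217) 46.5 rect [533.5 337.1] [55.7 84.6] 24.6 area 4612.0 w 54.9 mean [533.3 337.5] [([519.7, 371.6], 26), ([546.9, 308.6], 53), ([531.1, 343.3], 221)]
(248, 241) 46.9 rect [460.3 142.5] [47.4 83.5] 48.0 area 3904.0 w 46.5 mean [460.1 142.7] [([433.1, 166.3], 27), ([484.6, 119.0], 44), ([455.8, 146.4], 179)]
charger 20 [array([ 538.4, -169.7]), array([108.1, 180.3]), np.float64(27.4)] 1632 [ 532.7833  -160.44972] [[449.0, -114.5], [531.9000244140625, -274.70001220703125], [627.9000244140625, -225.0], [545.0, -64.80000305175781]]
charger 60 [array([ 576.2, -239.2]), array([108.9, 112.7]), np.float64(23.5)] 725 [ 585.297   -261.98544] [[503.79998779296875, -209.3000030517578], [548.7999877929688, -312.6000061035156], [648.5999755859375, -269.1000061035156], [603.5999755859375, -165.8000030517578]]
scene table z 
(285, 247) 47.7 rect [627.  125.3] [66.4 85. ] 17.0 area 5527.0 w 65.8 mean [626.7 126. ] [([615.1, 158.6], 38), ([635.0, 95.0], 61), ([624.2, 129.5], 237)]
(362, 263) 47.6 rect [535.4 339.7] [58.3 84. ] 23.8 area 4805.0 w 57.2 mean [535.5 339.9] [([519.6, 371.9], 31), ([545.7, 313.8], 67), ([532.2, 345.0], 224)]
(320, 214) 47.6 rect [462.  145.1] [53.4 85.4] 47.6 area 4405.0 w 52.4 mean [461.8 145.1] [([435.2, 168.8], 20), ([481.4, 126.5], 50), ([456.7, 148.1], 145)]
```

```bash
sleep 1
```

```text
(no output)
```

View pics/crop1.png

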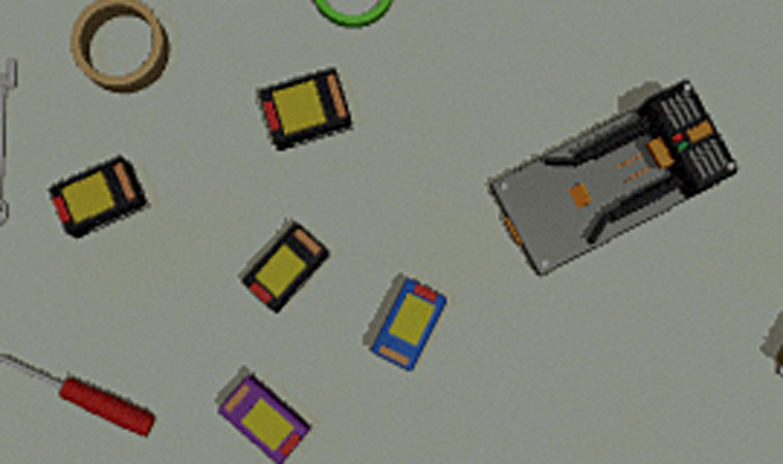

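The widths read 61.1 at (255,187), 54.9 at (184,217) and 46.5 at (248,241). The enlarged crop confirms three black packs with red heels and copper noses. The middle-width one at (184,217) is the 54 mm pack, at world (533,337) with its nose heading about -65.6°. The charger heading is about -62.6°. I'll move above the pack now.

```bash
cat > g.py <<'E'
import sys
from h import *
# usage: g.py x y z yaw_of_tool_x
def go(x,y,z,yaw):
    o=get_obs(); R=o["ee_rot"]; p=o["position"]
    d=R.T@(np.array([x,y,z])-p)/1000
    cur=np.degrees(np.arctan2(R[1,0],R[0,0])); t=-((yaw-cur+180)%360-180)
    print("delta",d.round(4),"turn",round(t/360,4),"yaw",cur.round(2),"pos",p.round(1),"t",o["time_s"])
if __name__=="__main__": go(*map(float,sys.argv[1:]))
E
python3 g.py 525 355.5 190 114.4
```

```text
delta [-0.4313 -0.1846  0.0035] turn 0.146 yaw 166.95 pos [146.6 632.7 193.3] t 0.1
```

Emit:
play_rows([
  {"delta_pos": [-0.431,-0.185,0.004],"turn": 0.146,"grip": 1},
  {"delta_pos": [-0.431,-0.185,0.004],"turn": 0.146,"grip": 1},
  {"delta_pos": [-0.431,-0.185,0.004],"turn": 0.146,"grip": 1},
  {"delta_pos": [-0.431,-0.185,0.004],"turn": 0.146,"grip": 1},
  {"delta_pos": [-0.431,-0.185,0.004],"turn": 0.146,"grip": 1},
  {"delta_pos": [-0.431,-0.185,0.004],"turn": 0.146,"grip": 1},
  {"delta_pos": [-0.431,-0.185,0.004],"turn": 0.146,"grip": 1},
  {"delta_pos": [-0.431,-0.185,0.004],"turn": 0.146,"grip": 1},
])

```text
time_s: 1.1
position: [526.8, 353.3, 189.7]
ee_rot: [[-0.41, 0.912, -0.001], [0.912, 0.41, -0.001], [-0.0, -0.001, -1.0]]
contact_force: [-0.2, 1.0, -0.5]
grip_width: 0.999
gripper_force: 0.0
```

Emit:
play_rows([
  {"delta_pos": [0,0,0],"turn": 0,"grip": 1},
  {"delta_pos": [0,0,0],"turn": 0,"grip": 1},
])

```text
time_s: 1.35
position: [524.1, 356.0, 189.8]
ee_rot: [[-0.413, 0.911, -0.001], [0.911, 0.413, -0.0], [0.0, -0.001, -1.0]]
contact_force: [0.5, 0.3, -0.0]
grip_width: 1.002
gripper_force: 0.0
```

```bash
python3 g.py 525 355.5 190 114.4; python3 - <<'E'
from h import *
c=capture("wrist"); cv2.imwrite("pics/w1.png",c["image"]); P=cloud(c); z=P[...,2]
m=((z>38)&(z<54)).astype(np.uint8)
k,l,st,_=cv2.connectedComponentsWithStats(m)
for i in range(1,k):
    if st[i,4]>1500:
        v,u=np.nonzero(l==i); W=np.array([cast(c,a,b,46)[:2] for a,b in zip(u,v)]).astype(np.float32)
        r=cv2.minAreaRect(W); print(st[i],[np.round(a,1) for a in r],np.median(z[l==i]))
E
```

```text
delta [-0.0008  0.0006 -0.0002] turn 0.0 yaw 114.41 pos [524.1 356.  189.8] t 1.35
[ 259  165   48   71 3256] [array([532.5, 338.6]), array([53.3, 84.5]), np.float64(23.4)] 47.21885964306992
[ 465  201   95  125 1629] [array([830. , 377.5]), array([ 19.6, 185.8]), np.float64(0.2)] 45.52889706724153
[  16  223   80   57 2554] [array([307.3, 165.3]), array([92., 47.]), np.float64(49.2)] 47.00766524713677
[ 354  230   80   64 1636] [array([690.5, 324.8]), array([98.8, 84.9]), np.float64(21.9)] 48.51095216706952
[ 516  288   44   69 1534] [array([921.4, 330.7]), array([94. , 56.3]), np.float64(86.3)] 47.20696995929157
```

View pics/w1.png

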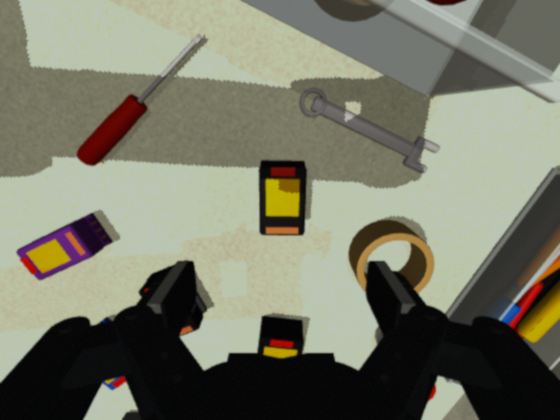

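The wrist view shows the target pack at px (282,200), measuring 53.3 x 84.5. That confirms the 54 mm pack, centred at (533,338). I'll descend and grip it 20 mm toward the heel.

```bash
python3 g.py 525 356.3 14 113.8
```

```text
delta [-0.0005  0.0012  0.1759] turn 0.0018 yaw 114.45 pos [523.9 356.3 189.9] t 1.4
```

Emit:
play_rows([
  {"delta_pos": [0,0.001,0.05],"turn": 0.002,"grip": 1},
  {"delta_pos": [0,0.001,0.1],"turn": 0.002,"grip": 1},
  {"delta_pos": [0,0.001,0.14],"turn": 0.002,"grip": 1},
  {"delta_pos": [0,0.001,0.165],"turn": 0.002,"grip": 1},
  {"delta_pos": [0,0.001,0.175],"turn": 0.002,"grip": 1},
  {"delta_pos": [0,0.001,0.175],"turn": 0.002,"grip": 1},
])

```text
time_s: 2.15
position: [525.1, 356.7, 15.3]
ee_rot: [[-0.402, 0.915, -0.0], [0.915, 0.402, -0.0], [0.0, -0.0, -1.0]]
contact_force: [-1.2, -0.0, 1.7]
grip_width: 1.003
gripper_force: 0.0
```

Emit:
play_rows([
  {"delta_pos": [0,0,0],"turn": 0,"grip": 0.3},
  {"delta_pos": [0,0,0],"turn": 0,"grip": 0.3},
  {"delta_pos": [0,0,0],"turn": 0,"grip": 0.3},
  {"delta_pos": [0,0,0],"turn": 0,"grip": 0.3},
  {"delta_pos": [0,0,0],"turn": 0,"grip": 0.3},
  {"delta_pos": [0,0,0],"turn": 0,"grip": 0.3},
])

```text
time_s: 2.9
position: [525.7, 356.0, 15.2]
ee_rot: [[-0.401, 0.916, -0.0], [0.916, 0.401, -0.0], [-0.0, -0.0, -1.0]]
contact_force: [-0.8, 0.8, 0.3]
grip_width: 0.299
gripper_force: 0.0
```

The fingers closed to 25 mm with no force, so I'll look before doing anything else.

```bash
python3 - <<'E'
from h import *
c=capture("wrist"); cv2.imwrite("pics/w2.png",c["image"]); 
t=capture("top"); P=cloud(t); z=P[...,2]
cv2.imwrite("pics/t2.png",cv2.resize(t["image"][150:310,120:290],None,fx=3,fy=3))
o=get_obs(); print(o["grip_width"],o["position"],c["xyz"])
E
```

```text
0.2989593947361622 [525.76895814 356.05229311  15.24849605] [494.55274047 425.31765285 195.87254476]
```

View pics/w2.png

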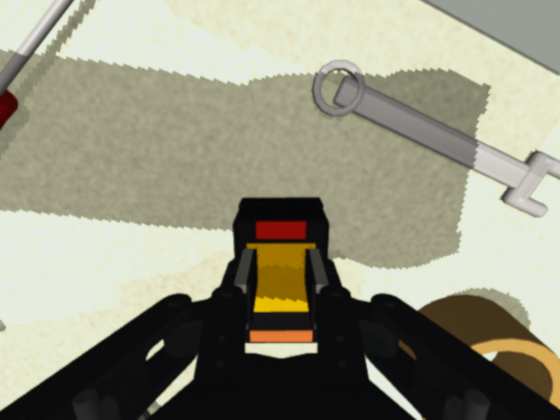

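View pics/t2.png

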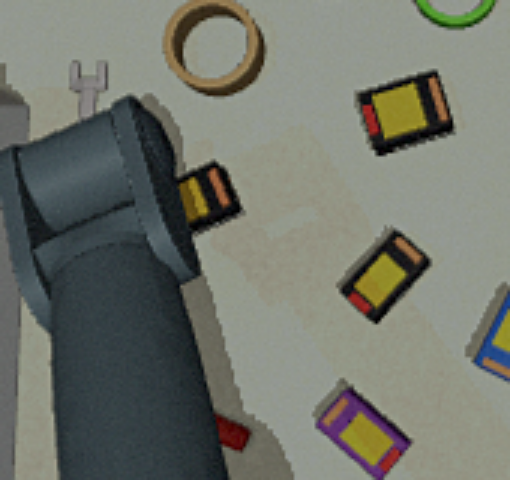

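The wrist view shows the fingers flanking the pack at px (245-320, 250-330), so it hasn't been missed. The opening scale must be nonlinear, so I'll close further.

Emit:
play_rows([
  {"delta_pos": [0,0,0],"turn": 0,"grip": 0},
  {"delta_pos": [0,0,0],"turn": 0,"grip": 0},
  {"delta_pos": [0,0,0],"turn": 0,"grip": 0},
  {"delta_pos": [0,0,0],"turn": 0,"grip": 0},
])

```text
time_s: 3.5
position: [525.8, 356.1, 15.3]
ee_rot: [[-0.401, 0.916, -0.0], [0.916, 0.401, -0.0], [-0.0, -0.0, -1.0]]
contact_force: [-0.4, 0.3, -0.7]
grip_width: -0.001
gripper_force: 0.0
```

```bash
python3 - <<'E'
from h import *
c=capture("wrist"); P=cloud(c); D=c["depth"]
cv2.imwrite("pics/w3.png",c["image"])
o=get_obs(); R=o["ee_rot"]; p=o["position"]
print(c["fovy"],c["xyz"],np.round(c["rotation"],3).tolist(),o["joint_pos"].round(2),p)
T=(P-p)@R
for v in range(190,420,15): print(v,[(u,D[v,u].round(),T[v,u].round().tolist(), P[v,u,2].round()) for u in (245,262,280,298,315)])
E
```

```text
71.1113300975682 [494.55095748 425.34947918 195.91044916] [[0.916, 0.382, 0.121], [0.401, -0.874, -0.276], [0.0, 0.301, -0.954]] [23.89 24.15 96.89  0.   58.95  0.23] [525.7893205  356.07968569  15.29367783]
190 [(245, np.float32(199.0), [27.0, -25.0, 13.0], np.float64(2.0)), (262, np.float32(200.0), [27.0, -14.0, 14.0], np.float64(2.0)), (280, np.float32(201.0), [27.0, -1.0, 15.0], np.float64(0.0)), (298, np.float32(201.0), [27.0, 11.0, 14.0], np.float64(1.0)), (315, np.float32(201.0), [27.0, 23.0, 14.0], np.float64(1.0))]
205 [(245, np.float32(186.0), [21.0, -23.0, -3.0], np.float64(18.0)), (262, np.float32(184.0), [22.0, -13.0, -5.0], np.float64(20.0)), (280, np.float32(186.0), [21.0, -1.0, -3.0], np.float64(18.0)), (298, np.float32(186.0), [21.0, 10.0, -3.0], np.float64(18.0)), (315, np.float32(186.0), [21.0, 21.0, -3.0], np.float64(18.0))]
220 [(245, np.float32(162.0), [21.0, -20.0, -28.0], np.float64(44.0)), (262, np.float32(161.0), [21.0, -11.0, -29.0], np.float64(44.0)), (280, np.float32(160.0), [21.0, -1.0, -30.0], np.float64(45.0)), (298, np.float32(159.0), [22.0, 9.0, -31.
[... 3699 characters left out ...]
0, 7.0, -128.0], np.float64(143.0))]
400 [(245, np.float32(62.0), [18.0, -8.0, -133.0], np.float64(149.0)), (262, np.float32(71.0), [10.0, -5.0, -127.0], np.float64(142.0)), (280, np.float32(72.0), [10.0, -1.0, -127.0], np.float64(142.0)), (298, np.float32(72.0), [9.0, 3.0, -126.0], np.float64(141.0)), (315, np.float32(62.0), [19.0, 6.0, -134.0], np.float64(149.0))]
415 [(245, np.float32(58.0), [19.0, -8.0, -137.0], np.float64(153.0)), (262, np.float32(68.0), [9.0, -5.0, -130.0], np.float64(145.0)), (280, np.float32(68.0), [10.0, -1.0, -131.0], np.float64(146.0)), (298, np.float32(67.0), [10.0, 3.0, -131.0], np.float64(146.0)), (315, np.float32(60.0), [18.0, 6.0, -136.0], np.float64(152.0))]
```

View pics/w3.png

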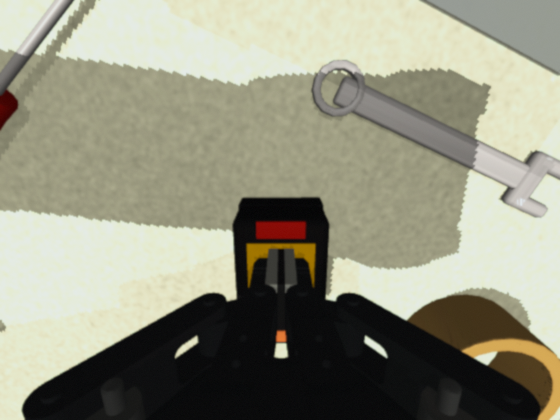

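The picture shows the shut fingertips at px (280,250), hanging above the pack rather than at its sides. So the real tips are about 41 mm behind the reported TCP. The body face is also about 42 mm farther back than specified. I'll pin the offset down.

```bash
python3 - <<'E'
from h import *
Z=[]
for k in range(3):
    c=capture("wrist"); P=cloud(c); o=get_obs(); R=o["ee_rot"]; p=o["position"]
    Z.append((P-p)@R)
T=np.median(Z,0)
for v in range(244,272,2): print(v,[T[v,u].round(1).tolist() for u in (272,276,285,289)])
print([T[v,u].round().tolist() for v in (350,360,375) for u in (262,280,298)])
b=c["image"]; print([b[v,285].tolist() for v in range(242,260,2)])
E
```

```text
244 [[7.9, -5.6, -32.3], [7.8, -3.4, -32.1], [7.9, 1.5, -32.4], [7.7, 3.8, -31.9]]
246 [[6.4, -5.7, -31.7], [6.7, -3.4, -32.3], [6.6, 1.5, -32.2], [6.6, 3.8, -32.1]]
248 [[5.5, -5.7, -32.4], [5.6, -3.4, -32.7], [5.1, 1.6, -31.5], [5.0, 3.8, -31.4]]
250 [[9.8, -5.3, -43.7], [9.5, -3.2, -43.2], [9.7, 1.4, -43.6], [9.8, 3.4, -43.8]]
252 [[9.8, -5.2, -46.2], [9.4, -3.2, -45.2], [9.8, 1.3, -46.0], [10.1, 3.3, -46.6]]
254 [[9.9, -5.2, -48.5], [9.8, -3.2, -48.2], [10.0, 1.3, -48.7], [9.8, 3.3, -48.4]]
256 [[9.8, -5.1, -50.5], [10.0, -3.1, -50.9], [9.5, 1.3, -49.9], [9.7, 3.2, -50.4]]
258 [[9.5, -5.1, -52.0], [9.5, -3.1, -52.0], [9.9, 1.2, -52.8], [10.1, 3.2, -53.2]]
260 [[9.3, -5.0, -53.8], [9.6, -3.1, -54.3], [9.6, 1.2, -54.2], [9.7, 3.1, -54.5]]
262 [[10.1, -4.9, -57.1], [9.7, -3.0, -56.5], [9.7, 1.2, -56.5], [9.9, 3.1, -56.7]]
264 [[9.7, -4.9, -58.4], [9.4, -3.0, -57.8], [9.8, 1.2, -58.5], [9.4, 3.0, -57.9]]
266 [[9.2, -4.8, -59.4], [9.9, -3.0, -60.6], [10.0, 1.1, -60.8], [9.8, 3.0, -60.5]]
268 [[10.0, -4.8, -62.6], [9.5, -3.0, -61.7], [10.2, 1.1, -63.0], [9.5, 2.9, -61.8]]
270 [[9.7, -4.7, -63.9], [10.0, -2.9, -64.4], [9.5, 1.1, -63.5], [10.0, 2.8, -64.4]]
[[15.0, -6.0, -116.0], [-109.0, -1.0, 15.0], [13.0, 4.0, -114.0], [12.0, -6.0, -117.0], [8.0, -1.0, -113.0], [9.0, 4.0, -114.0], [10.0, -6.0, -120.0], [9.0, -1.0, -119.0], [10.0, 4.0, -119.0]]
[[12, 27, 37], [0, 100, 138], [0, 109, 150], [24, 84, 111], [51, 56, 56], [49, 52, 52], [50, 55, 54], [50, 54, 53], [49, 53, 53]]
```

The real tips are 42 mm above the reported TCP, with the horizontal position consistent. From here I'll use true z = reported + 42. I'll open, then lower by 42 mm.

Emit:
play_rows([
  {"delta_pos": [0,0.001,0],"turn": 0,"grip": 1},
  {"delta_pos": [0,0.001,0],"turn": 0,"grip": 1},
  {"delta_pos": [0,0.001,0],"turn": 0,"grip": 1},
  {"delta_pos": [0,0.001,0],"turn": 0,"grip": 1},
  {"delta_pos": [0,0.001,0],"turn": 0,"grip": 1},
  {"delta_pos": [0,0.001,0],"turn": 0,"grip": 1},
  {"delta_pos": [0,0.001,0],"turn": 0,"grip": 1},
  {"delta_pos": [0,0.001,0.01],"turn": 0,"grip": 1},
])

```text
time_s: 4.7
position: [527.5, 356.8, 5.9]
ee_rot: [[-0.401, 0.916, 0.002], [0.916, 0.401, 0.001], [0.0, 0.002, -1.0]]
contact_force: [-0.3, 0.7, -0.2]
grip_width: 1.003
gripper_force: 0.0
```

Emit:
play_rows([
  {"delta_pos": [0,0,0.008],"turn": 0,"grip": 1},
  {"delta_pos": [0,0,0.016],"turn": 0,"grip": 1},
  {"delta_pos": [0,0,0.024],"turn": 0,"grip": 1},
  {"delta_pos": [0,0,0.032],"turn": 0,"grip": 1},
  {"delta_pos": [0,0,0.032],"turn": 0,"grip": 1},
])

```text
time_s: 5.32
position: [526.1, 356.2, -27.7]
ee_rot: [[-0.401, 0.916, -0.001], [0.916, 0.401, -0.001], [-0.0, -0.002, -1.0]]
contact_force: [0.1, -0.4, -0.5]
grip_width: 1.0
gripper_force: 0.0
```

Emit:
play_rows([
  {"delta_pos": [0,0,0],"turn": 0,"grip": 0.3},
  {"delta_pos": [0,0,0],"turn": 0,"grip": 0.3},
  {"delta_pos": [0,0,0],"turn": 0,"grip": 0.3},
  {"delta_pos": [0,0,0],"turn": 0,"grip": 0.3},
  {"delta_pos": [0,0,0],"turn": 0,"grip": 0.3},
  {"delta_pos": [0,0,0],"turn": 0,"grip": 0.3},
])

```text
time_s: 6.08
position: [527.3, 356.8, -26.0]
ee_rot: [[-0.401, 0.916, 0.001], [0.916, 0.401, 0.001], [0.0, 0.001, -1.0]]
contact_force: [-1.3, -0.2, 5.1]
grip_width: 0.626
gripper_force: 65.2
```

It's gripped at 0.626 × 85 ≈ 53 mm, which confirms the 54 mm pack by feel. I'll lift it and refine the charger pose from both views at the same time.

Emit:
play_rows([
  {"delta_pos": [0,0,-0.03],"turn": 0,"grip": 0.3},
  {"delta_pos": [0,0,-0.08],"turn": 0,"grip": 0.3},
  {"delta_pos": [0,0,-0.13],"turn": 0,"grip": 0.3},
  {"delta_pos": [0,0,-0.16],"turn": 0,"grip": 0.3},
  {"delta_pos": [0,0,-0.16],"turn": 0,"grip": 0.3},
])

```text
time_s: 6.7
position: [527.7, 356.9, 134.9]
ee_rot: [[-0.402, 0.916, 0.004], [0.916, 0.402, 0.002], [-0.0, 0.004, -1.0]]
contact_force: [-0.3, -0.2, -3.6]
grip_width: 0.622
gripper_force: 64.9
```

```bash
python3 - <<'E'
from h import *
import pickle
h0=-62.6
for n in("top","scene"):
    c=pickle.load(open(n+".pkl","rb")); P=cloud(c); z=P[...,2]
    near=(np.hypot(P[...,0]-545,P[...,1]+190)<140)
    dm=near&(z>20)&(z<32)
    print(n,"deck z",np.median(z[dm]))
    # charger-frame coords, plane-cast
    O=np.array([552.2,-196.2])
    for it in range(4):
        d=np.array([np.cos(np.radians(h0)),np.sin(np.radians(h0))]); l=np.array([-d[1],d[0]])
        v,u=np.nonzero(dm); W=np.array([cast(c,a,b,26)[:2] for a,b in zip(u,v)])-O
        X=W@d; Y=W@l
        def edge(s,t,lo,hi,sgn): # extreme of t per bin of s
            b=np.arange(lo,hi,4); e=[]
            for q in b:
                k=(s>=q)&(s<q+4)
                if k.sum()>2: e.append((q+2,t[k].max() if sgn>0 else t[k].min()))
            e=np.array(e); k=abs(e[:,1]-np.median(e[:,1]))<5; pf=np.polyfit(e[k,0],e[k,1],1); return pf
        L=edge(X,Y,-110,-40,1); R=edge(X,Y,-110,-40,-1); F=edge(Y,X,-45,45,-1)
        print("heading err deg L,R,F",np.degrees([L[0],R[0],-F[0]]).round(2),"offs",np.polyval(L,-75).round(1),np.polyval(R,-75).round(1),F[1].round(1))
        h0+=np.degrees((L[0]+R[0])/2)*.7
        O=O+d*(F[1]+120)*.7+l*((np.polyval(L,-75)+np.polyval(R,-75))/2)*.7
    print(n,h0,O)
    hs=cv2.cvtColor(c["image"],cv2.COLOR_BGR2HSV); og=near&(hs[...,0]<20)&(hs[...,0]>8)&(hs[...,1]>150)&(hs[...,2]>120)
    k,lb,st,ce=cv2.connectedComponentsWithStats(og.astype(np.uint8))
    for i in range(1,k):
        if st[i,4]>8:
            p=np.median(P[lb==i],0); w=p[:2]-O; print("orange",ce[i].round(),st[i,4],"chg",(w@d).round(1),(w@l).round(1),p[2].round(1))
E
```

```text
top deck z 26.627072155172755
heading err deg L,R,F [-1.6   0.25  0.51] offs 52.6 -52.7 -116.7
heading err deg L,R,F [-0.98  0.25  0.92] offs 52.1 -53.5 -119.0
heading err deg L,R,F [-0.8   0.09  1.17] offs 52.2 -53.2 -119.7
heading err deg L,R,F [-0.59  0.43  1.42] offs 52.2 -53.2 -119.9
top -63.63415348822363 [ 552.61369248 -199.67729543]
orange [391. 195.] 28 chg 83.5 1.1 80.9
orange [377. 202.] 30 chg 42.7 1.9 61.2
orange [350. 217.] 38 chg -42.8 -0.4 30.5
scene deck z 27.985506026577127
heading err deg L,R,F [-0.06  1.91  0.54] offs 51.8 -55.4 -118.2
heading err deg L,R,F [-0.91  2.32  0.04] offs 54.0 -53.0 -119.5
heading err deg L,R,F [-1.17  1.44  0.1 ] offs 54.3 -52.7 -119.8
heading err deg L,R,F [-1.27  1.35 -0.58] offs 53.8 -53.1 -120.0
scene -62.36655506187505 [ 552.90215761 -197.8031715 ]
orange [195. 169.] 25 chg 80.7 -1.5 82.2
orange [207. 175.] 34 chg 42.7 -1.0 62.1
orange [233. 184.] 28 chg -44.2 -0.1 32.0
orange [256. 188.] 11 chg -122.0 3.4 25.6
```

```bash
python3 g.py 497.6 -91 100 117.1
```

```text
delta [-0.3981 -0.2076  0.0342] turn -0.0095 yaw 113.67 pos [527.7 356.9 134.9] t 6.7
```

Emit:
play_rows([
  {"delta_pos": [-0.03,-0.016,0],"turn": -0.002,"grip": 0.3},
  {"delta_pos": [-0.08,-0.042,0],"turn": -0.003,"grip": 0.3},
  {"delta_pos": [-0.13,-0.068,0],"turn": -0.004,"grip": 0.3},
  {"delta_pos": [-0.18,-0.094,0],"turn": -0.005,"grip": 0.3},
  {"delta_pos": [-0.23,-0.12,0],"turn": -0.006,"grip": 0.3},
  {"delta_pos": [-0.28,-0.146,0],"turn": -0.007,"grip": 0.3},
  {"delta_pos": [-0.33,-0.172,0],"turn": -0.008,"grip": 0.3},
  {"delta_pos": [-0.375,-0.196,0.01],"turn": -0.0095,"grip": 0.3},
])

```text
time_s: 7.7
position: [496.0, -67.1, 120.8]
ee_rot: [[-0.455, 0.89, -0.003], [0.89, 0.455, 0.001], [0.002, -0.002, -1.0]]
contact_force: [0.6, 0.4, -3.1]
grip_width: 0.625
gripper_force: 64.9
```

Emit:
play_rows([
  {"delta_pos": [-0.02,-0.01,0.02],"turn": 0,"grip": 0.3},
  {"delta_pos": [-0.02,-0.01,0.02],"turn": 0,"grip": 0.3},
  {"delta_pos": [-0.02,-0.01,0.02],"turn": 0,"grip": 0.3},
])

```text
time_s: 8.07
position: [497.0, -87.0, 101.9]
ee_rot: [[-0.456, 0.89, -0.003], [0.89, 0.456, 0.001], [0.002, -0.002, -1.0]]
contact_force: [-0.3, 0.1, -3.5]
grip_width: 0.623
gripper_force: 64.6
```

```bash
cat > chk.py <<'E'
from h import *
import sys
c=capture("wrist"); P=cloud(c); o=get_obs(); T=(P-o["position"])@o["ee_rot"]
zt=float(sys.argv[1]) # world z of pack top
m=(abs(P[...,2]-zt)<8)&(abs(T[...,1])<40)&(T[...,0]>-10)&(T[...,0]<45)
print("heel x",np.percentile(T[m][:,0],[99,99.7]).round(1),"y range",np.percentile(T[m][:,1],[1,99]).round(1),"z",np.median(P[m][:,2]).round(1),m.sum())
cv2.imwrite("pics/"+sys.argv[2],c["image"])
E
python3 g.py 497.6 -91 3 117.1; python3 chk.py 172 w4.png
```

```text
delta [-0.0041 -0.0011  0.0989] turn 0.0 yaw 117.1 pos [497.  -87.  101.9] t 8.075
heel x [22.3 22.5] y range [-34.6  35.3] z 175.0 10705
```

Emit:
play_rows([
  {"delta_pos": [-0.004,-0.001,0.04],"turn": 0,"grip": 0.3},
  {"delta_pos": [-0.004,-0.001,0.07],"turn": 0,"grip": 0.3},
  {"delta_pos": [-0.004,-0.001,0.09],"turn": 0,"grip": 0.3},
  {"delta_pos": [-0.004,-0.001,0.097],"turn": 0,"grip": 0.3},
  {"delta_pos": [-0.004,-0.001,0.099],"turn": 0,"grip": 0.3},
  {"delta_pos": [-0.004,-0.001,0.1],"turn": 0,"grip": 0.3},
])

```text
time_s: 8.88
position: [499.8, -92.1, 4.3]
ee_rot: [[-0.456, 0.89, 0.002], [0.89, 0.456, -0.001], [-0.002, 0.001, -1.0]]
contact_force: [0.5, 0.0, -3.1]
grip_width: 0.623
gripper_force: 64.8
```

```bash
python3 g.py 497.6 -91 0 117.1; python3 - <<'E'
from h import *
o=get_obs(); print(o["contact_force"])
for n in("top","scene"):
    c=capture(n); im=c["image"]; y,x=(130,300) if n=="top" else (120,160)
    cv2.imwrite(f"pics/{n}5.png",cv2.resize(im[y:y+130,x:x+130],None,fx=4,fy=4,interpolation=cv2.INTER_CUBIC))
a=cv2.imread("pics/top5.png");b=cv2.imread("pics/scene5.png");cv2.imwrite("pics/both5.png",cv2.resize(np.hstack([a,b]),(800,400)))
E
```

```text
delta [ 0.002  -0.0015  0.0043] turn 0.0 yaw 117.12 pos [499.8 -92.1   4.3] t 8.875
[ 0.48098456  0.02600572 -3.0881235 ]
```

View pics/both5.png

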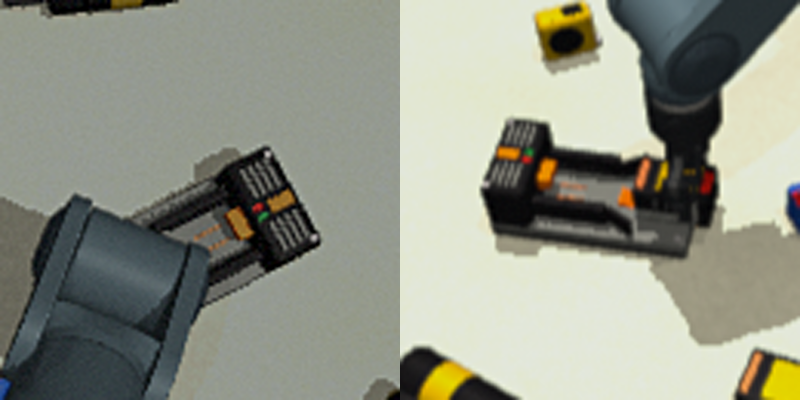

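The scene view (right half, around (670,180)) shows the pack gripped just above the open deck, nose toward the catch and roughly centred. I'll lower it onto the deck.

Emit:
play_rows([
  {"delta_pos": [0.001,-0.001,0.002],"turn": 0,"grip": 0.3},
  {"delta_pos": [0.001,-0.001,0.004],"turn": 0,"grip": 0.3},
  {"delta_pos": [0.001,-0.001,0.004],"turn": 0,"grip": 0.3},
  {"delta_pos": [0.001,-0.001,0.004],"turn": 0,"grip": 0.3},
])

```text
time_s: 9.48
position: [497.6, -91.6, -0.0]
ee_rot: [[-0.455, 0.89, -0.0], [0.89, 0.455, 0.0], [0.0, -0.0, -1.0]]
contact_force: [-4.2, 1.3, 6.2]
grip_width: 0.621
gripper_force: 65.6
```

It's on the deck. I'll slide it forward 40 mm, still gripped.

Emit:
play_rows([
  {"delta_pos": [-0.005,0,-0.0005],"turn": 0,"grip": 0.3},
  {"delta_pos": [-0.01,0,-0.0005],"turn": 0,"grip": 0.3},
  {"delta_pos": [-0.015,0,-0.0005],"turn": 0,"grip": 0.3},
  {"delta_pos": [-0.02,0,-0.0005],"turn": 0,"grip": 0.3},
  {"delta_pos": [-0.024,0,-0.0005],"turn": 0,"grip": 0.3},
  {"delta_pos": [-0.028,0,-0.0005],"turn": 0,"grip": 0.3},
  {"delta_pos": [-0.028,0,-0.0005],"turn": 0,"grip": 0.3},
])

```text
time_s: 10.35
position: [510.9, -117.4, -0.0]
ee_rot: [[-0.455, 0.89, 0.001], [0.89, 0.455, -0.001], [-0.002, 0.001, -1.0]]
contact_force: [-0.1, -0.2, 1.8]
grip_width: 0.624
gripper_force: 65.6
```

Emit:
play_rows([
  {"delta_pos": [-0.003,0,0],"turn": 0,"grip": 0.3},
  {"delta_pos": [-0.006,0,0],"turn": 0,"grip": 0.3},
  {"delta_pos": [-0.009,0,0],"turn": 0,"grip": 0.3},
  {"delta_pos": [-0.012,0,0],"turn": 0,"grip": 0.3},
  {"delta_pos": [-0.012,0,0],"turn": 0,"grip": 0.3},
])

```text
time_s: 10.98
position: [516.0, -127.4, -0.0]
ee_rot: [[-0.455, 0.89, 0.0], [0.89, 0.455, -0.0], [-0.0, 0.0, -1.0]]
contact_force: [-0.1, 2.2, 2.5]
grip_width: 0.624
gripper_force: 65.6
```

Emit:
play_rows([
  {"delta_pos": [0,0,0],"turn": 0,"grip": 1},
  {"delta_pos": [0,0,0],"turn": 0,"grip": 1},
  {"delta_pos": [0,0,0],"turn": 0,"grip": 1},
  {"delta_pos": [0,0,0],"turn": 0,"grip": 1},
  {"delta_pos": [0,0,-0.02],"turn": 0,"grip": 1},
  {"delta_pos": [0,0,-0.06],"turn": 0,"grip": 1},
  {"delta_pos": [0.02,0,-0.07],"turn": 0,"grip": 0.5},
  {"delta_pos": [0.055,0,-0.07],"turn": 0,"grip": 0},
])

```text
time_s: 11.98
position: [491.9, -78.8, 71.5]
ee_rot: [[-0.454, 0.891, 0.004], [0.891, 0.454, -0.002], [-0.003, 0.002, -1.0]]
contact_force: [0.4, 0.3, 0.6]
grip_width: 0.602
gripper_force: 0.0
```

Emit:
play_rows([
  {"delta_pos": [0,0,0],"turn": 0,"grip": 0},
  {"delta_pos": [0,0,0],"turn": 0,"grip": 0},
  {"delta_pos": [0,0,0],"turn": 0,"grip": 0},
  {"delta_pos": [0,0,0],"turn": 0,"grip": 0},
])

```text
time_s: 12.48
position: [490.9, -78.8, 69.7]
ee_rot: [[-0.455, 0.891, -0.0], [0.891, 0.455, -0.0], [0.0, -0.0, -1.0]]
contact_force: [-0.1, 0.1, 0.5]
grip_width: -0.004
gripper_force: 0.0
```

```bash
cat > pk.py <<'E'
from h import *
# pack in charger frame, from top+wrist height map; O,d estimated
O=np.array([552.7,-198.7]); a=np.radians(-62.9); d=np.array([np.cos(a),np.sin(a)]); l=np.array([-d[1],d[0]])
for n in("scene","wrist","top"):
    c=capture(n); P=cloud(c); hs=cv2.cvtColor(c["image"],cv2.COLOR_BGR2HSV)
    w=P[...,:2]-O; X=w@d; Y=w@l; near=(abs(Y)<50)&(X>-150)&(X<60)&(abs(P[...,2]-72)<8)
    H,S,V=[hs[...,i] for i in range(3)]
    for nm,m in(("red",((H<8)|(H>172))&(S>130)&(V>80)),("yel",(H>20)&(H<35)&(S>100)),("cop",(H>=8)&(H<20)&(S>80))):
        q=m&near&(X<35)
        if q.sum()>8: print(n,nm,q.sum(),"x",np.mean(X[q]).round(1),"y",np.mean(Y[q]).round(1))
o=get_obs(); w=o["position"][:2]-O; print("tcp chg",(w@d).round(1),(w@l).round(1),o["position"][2].round(1),"F push",(o["contact_force"][:2]@d).round(1),"lat",(o["contact_force"][:2]@l).round(1),"t",o["time_s"])
E
python3 pk.py; python3 chk.py 72 w6.png
```

```text
scene red 26 x -98.6 y 0.5
scene yel 147 x -67.7 y 0.0
scene cop 50 x -37.7 y 2.3
wrist yel 209 x -52.3 y -1.6
tcp chg -135.2 -0.4 69.7 F push -0.1 lat -0.1 t 12.625Traceback (most recent call last):
  File "chk.py", line 6, in <module>
    print("heel x",np.percentile(T[m][:,0],[99,99.7]).round(1),"y range",np.percentile(T[m][:,1],[1,99]).round(1),"z",np.median(P[m][:,2]).round(1),m.sum())
                   ~~~~~~~~~~~~~^^^^^^^^^^^^^^^^^^^^^
    return _quantile_unchecked(
        a, q, axis, out, overwrite_input, method, keepdims, weights)
    return _ureduce(a,
                    func=_quantile_ureduce_func,
    ...<5 lines>...
                    overwrite_input=overwrite_input,
                    method=method)
    r = func(a, **kwargs)
    result = _quantile(arr,
                       quantiles=q,
    ...<2 lines>...
                       out=out,
                       weights=wgt)
    slices_having_nans = np.isnan(arr[-1, ...])
                                  ~~~^^^^^^^^^
IndexError: index -1 is out of bounds for axis 0 with size 0
```

Emit:
play_rows([
  {"delta_pos": [0,0,0.04],"turn": 0,"grip": 0},
  {"delta_pos": [0,0,0.07],"turn": 0,"grip": 0},
  {"delta_pos": [-0.005,0,0.07],"turn": 0,"grip": 0},
  {"delta_pos": [-0.01,0,0.07],"turn": 0,"grip": 0},
  {"delta_pos": [-0.015,0,0.07],"turn": 0,"grip": 0},
  {"delta_pos": [-0.02,0,0.07],"turn": 0,"grip": 0},
  {"delta_pos": [-0.025,0,0.07],"turn": 0,"grip": 0},
  {"delta_pos": [-0.03,0,0.07],"turn": 0,"grip": 0},
])

```text
time_s: 13.68
position: [504.4, -104.9, -0.1]
ee_rot: [[-0.455, 0.89, -0.0], [0.89, 0.455, 0.001], [0.001, -0.0, -1.0]]
contact_force: [-1.2, 3.6, 2.5]
grip_width: -0.002
gripper_force: 1.6
```

Emit:
play_rows([
  {"delta_pos": [-0.004,0,0],"turn": 0,"grip": 0},
  {"delta_pos": [-0.008,0,0],"turn": 0,"grip": 0},
  {"delta_pos": [-0.012,0,0],"turn": 0,"grip": 0},
  {"delta_pos": [-0.016,0,0],"turn": 0,"grip": 0},
  {"delta_pos": [-0.02,0,0],"turn": 0,"grip": 0},
])

```text
time_s: 14.3
position: [513.5, -123.0, -0.3]
ee_rot: [[-0.455, 0.89, -0.0], [0.89, 0.455, 0.0], [0.0, -0.0, -1.0]]
contact_force: [-1.5, 3.5, 1.6]
grip_width: -0.002
gripper_force: 1.4
```

```bash
python3 pk.py
```

```text
scene yel 132 x -36.7 y -0.0
scene cop 44 x -4.0 y 3.8
wrist red 157 x -66.0 y -1.4
wrist yel 93 x -57.2 y -1.4
tcp chg -84.7 -0.3 -0.2 F push 0.2 lat 0.2 t 14.45
```

Emit:
play_rows([
  {"delta_pos": [-0.004,0,0],"turn": 0,"grip": 0},
  {"delta_pos": [-0.008,0,0],"turn": 0,"grip": 0},
  {"delta_pos": [-0.012,0,0],"turn": 0,"grip": 0},
  {"delta_pos": [-0.016,0,0],"turn": 0,"grip": 0},
  {"delta_pos": [-0.02,0,0],"turn": 0,"grip": 0},
  {"delta_pos": [-0.023,0,0],"turn": 0,"grip": 0},
  {"delta_pos": [-0.026,0,0],"turn": 0,"grip": 0},
])

```text
time_s: 15.32
position: [525.3, -146.1, -0.3]
ee_rot: [[-0.455, 0.89, -0.0], [0.89, 0.455, 0.0], [0.0, -0.0, -1.0]]
contact_force: [-1.2, 0.7, -1.2]
grip_width: 0.002
gripper_force: 0.9
```

Emit:
play_rows([
  {"delta_pos": [-0.002,0,0],"turn": 0,"grip": 0},
  {"delta_pos": [-0.004,0,0],"turn": 0,"grip": 0},
  {"delta_pos": [-0.006,0,0],"turn": 0,"grip": 0},
  {"delta_pos": [-0.008,0,0],"turn": 0,"grip": 0},
])

```text
time_s: 15.82
position: [528.0, -151.5, -0.3]
ee_rot: [[-0.455, 0.89, -0.003], [0.89, 0.455, 0.003], [0.004, -0.001, -1.0]]
contact_force: [-4.3, 7.8, 5.5]
grip_width: 0.001
gripper_force: 4.6
```

```bash
python3 pk.py
```

```text
scene yel 122 x -3.7 y 0.1
scene cop 35 x 23.6 y 4.6
wrist red 164 x -34.4 y -1.5
wrist yel 90 x -25.4 y -1.5
tcp chg -52.9 -0.5 -0.3 F push -7.5 lat 0.1 t 15.975
```

Emit:
play_rows([
  {"delta_pos": [-0.001,0,0],"turn": 0,"grip": 0},
  {"delta_pos": [-0.002,0,0],"turn": 0,"grip": 0},
  {"delta_pos": [-0.003,0,0],"turn": 0,"grip": 0},
  {"delta_pos": [-0.004,0,0],"turn": 0,"grip": 0},
])

```text
time_s: 16.48
position: [529.6, -154.6, -0.3]
ee_rot: [[-0.455, 0.89, -0.003], [0.89, 0.455, 0.004], [0.005, -0.001, -1.0]]
contact_force: [-5.8, 9.4, 6.7]
grip_width: 0.0
gripper_force: 5.3
```

Emit:
play_rows([
  {"delta_pos": [-0.001,0,0],"turn": 0,"grip": 0},
  {"delta_pos": [-0.002,0,0],"turn": 0,"grip": 0},
  {"delta_pos": [-0.002,0,0],"turn": 0,"grip": 0},
])

```text
time_s: 16.85
position: [530.5, -156.3, -0.3]
ee_rot: [[-0.456, 0.89, -0.003], [0.89, 0.456, 0.004], [0.005, -0.001, -1.0]]
contact_force: [-5.0, 9.4, 6.9]
grip_width: -0.004
gripper_force: 5.4
```

```bash
python3 pk.py
```

```text
scene yel 122 x 1.9 y 0.0
scene cop 23 x 20.7 y 8.3
wrist red 164 x -29.2 y -1.4
wrist yel 89 x -20.4 y -1.5
tcp chg -47.9 -0.5 -0.3 F push -9.8 lat -1.3 t 17.0
```

Force is still about 11 N and the pack is at roughly +7. I'll keep going in 1 mm steps.

Emit:
play_rows([
  {"delta_pos": [-0.001,0,0],"turn": 0,"grip": 0},
  {"delta_pos": [-0.002,0,0],"turn": 0,"grip": 0},
  {"delta_pos": [-0.002,0,0],"turn": 0,"grip": 0},
])

```text
time_s: 17.38
position: [531.3, -158.0, -0.3]
ee_rot: [[-0.456, 0.89, -0.004], [0.89, 0.456, 0.004], [0.005, -0.001, -1.0]]
contact_force: [-5.6, 9.2, 7.1]
grip_width: -0.002
gripper_force: 5.5
```

Emit:
play_rows([
  {"delta_pos": [-0.001,0,0],"turn": 0,"grip": 0},
  {"delta_pos": [-0.001,0,0],"turn": 0,"grip": 0},
])

```text
time_s: 17.62
position: [531.6, -158.7, -0.3]
ee_rot: [[-0.456, 0.89, -0.004], [0.89, 0.456, 0.004], [0.006, -0.002, -1.0]]
contact_force: [-6.6, 10.1, 7.6]
grip_width: 0.0
gripper_force: 6.0
```

```bash
python3 pk.py
```

```text
scene yel 121 x 5.2 y -0.1
scene cop 12 x 12.8 y 17.8
wrist red 168 x -26.4 y -1.4
wrist yel 90 x -17.6 y -1.5
tcp chg -45.2 -0.5 -0.3 F push -12.5 lat -0.1 t 17.775
```

Emit:
play_rows([
  {"delta_pos": [-0.001,0,0],"turn": 0,"grip": 0},
  {"delta_pos": [-0.001,0,0],"turn": 0,"grip": 0},
])

```text
time_s: 18.02
position: [532.0, -159.4, -0.3]
ee_rot: [[-0.456, 0.89, -0.004], [0.89, 0.456, 0.005], [0.006, -0.002, -1.0]]
contact_force: [-6.9, 10.8, 8.0]
grip_width: -0.002
gripper_force: 6.3
```

Emit:
play_rows([
  {"delta_pos": [-0.001,0,0],"turn": 0,"grip": 0},
  {"delta_pos": [-0.001,0,0],"turn": 0,"grip": 0},
])

```text
time_s: 18.27
position: [532.0, -159.4, -0.3]
ee_rot: [[-0.455, 0.89, -0.006], [0.89, 0.456, 0.006], [0.008, -0.002, -1.0]]
contact_force: [-8.8, 14.4, 11.7]
grip_width: -0.003
gripper_force: 8.4
```

Emit:
play_rows([
  {"delta_pos": [-0.001,0,0],"turn": 0,"grip": 0},
  {"delta_pos": [-0.001,0,0],"turn": 0,"grip": 0},
])

```text
time_s: 18.52
position: [531.8, -159.3, -0.3]
ee_rot: [[-0.456, 0.89, -0.007], [0.89, 0.456, 0.008], [0.011, -0.003, -1.0]]
contact_force: [-10.7, 18.4, 15.1]
grip_width: 0.001
gripper_force: 10.4
```

It has stopped moving while the force climbs to about 21 N, so it's at the hard stop. I'll press a little more, then back off gently and check.

Emit:
play_rows([
  {"delta_pos": [-0.001,0,0],"turn": 0,"grip": 0},
  {"delta_pos": [-0.003,0,0],"turn": 0,"grip": 0},
  {"delta_pos": [-0.003,0,0],"turn": 0,"grip": 0},
  {"delta_pos": [-0.003,0,0],"turn": 0,"grip": 0},
])

```text
time_s: 19.02
position: [531.6, -159.0, -0.3]
ee_rot: [[-0.456, 0.89, -0.012], [0.89, 0.456, 0.014], [0.017, -0.004, -1.0]]
contact_force: [-16.2, 29.2, 25.0]
grip_width: -0.002
gripper_force: 16.5
```

Emit:
play_rows([
  {"delta_pos": [0.002,0,0],"turn": 0,"grip": 0},
  {"delta_pos": [0.005,0,0],"turn": 0,"grip": 0},
  {"delta_pos": [0.008,0,0],"turn": 0,"grip": 0},
  {"delta_pos": [0.011,0,0],"turn": 0,"grip": 0},
  {"delta_pos": [0.02,0,0],"turn": 0,"grip": 0},
  {"delta_pos": [0.04,0,0],"turn": 0,"grip": 0},
  {"delta_pos": [0.06,0,-0.03],"turn": 0,"grip": 0},
  {"delta_pos": [0.08,0,-0.09],"turn": 0,"grip": 0},
])

```text
time_s: 20.02
position: [496.3, -93.1, 87.4]
ee_rot: [[-0.455, 0.89, -0.006], [0.89, 0.455, 0.003], [0.005, -0.004, -1.0]]
contact_force: [1.6, 0.5, 1.1]
grip_width: 0.004
gripper_force: 0.0
```

```bash
python3 pk.py; python3 - <<'E'
from h import *
c=capture("wrist"); im=c["image"]
s=capture("scene")["image"][130:220,160:280]
cv2.imwrite("pics/fin.png",np.hstack([cv2.resize(s,(400,300),interpolation=cv2.INTER_CUBIC),cv2.resize(im,(400,300))]))
E
```

```text
scene red 25 x -30.8 y -0.8
scene yel 145 x 1.1 y 0.5
scene cop 18 x -0.8 y 7.1
wrist yel 291 x -4.5 y 1.6
top yel 17 x 19.2 y 14.8
tcp chg -115.8 1.5 92.7 F push -0.0 lat -1.0 t 20.175
```

View pics/fin.png

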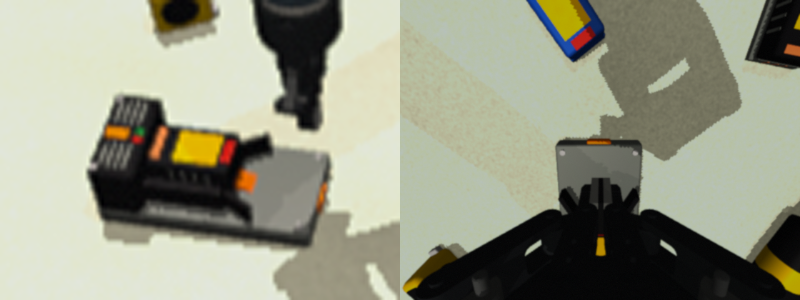

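The scene crop shows the pack home, with its red heel at (228,152) and the orange catch behind it at (245,180). It hasn't sprung back. I'll raise and retreat, then check the catch height and pack pose numerically.

Emit:
play_rows([
  {"delta_pos": [0.05,0,-0.05],"turn": 0,"grip": 0},
  {"delta_pos": [0.1,0,-0.08],"turn": 0,"grip": 0},
  {"delta_pos": [0.15,0,-0.08],"turn": 0,"grip": 0},
  {"delta_pos": [0.2,0,-0.08],"turn": 0,"grip": 0},
  {"delta_pos": [0.2,0,-0.08],"turn": 0,"grip": 0},
  {"delta_pos": [0.2,0,-0.08],"turn": 0,"grip": 0},
])

```text
time_s: 21.02
position: [407.8, 82.5, 167.8]
ee_rot: [[-0.455, 0.89, -0.002], [0.89, 0.455, -0.0], [0.001, -0.002, -1.0]]
contact_force: [-0.0, 0.4, -0.3]
grip_width: 0.002
gripper_force: 0.0
```

```bash
python3 pk.py; python3 - <<'E'
from h import *
import pickle
O=np.array([552.7,-198.7]); a=np.radians(-62.9); d=np.array([np.cos(a),np.sin(a)]); l=np.array([-d[1],d[0]])
for n in("top","scene"):
  for tag,cs in (("before",[pickle.load(open(n+".pkl","rb"))]),("now",[capture(n) for _ in range(3)])):
    c=cs[0]; c["depth"]=np.median([k["depth"] for k in cs],0); P=cloud(c); w=P[...,:2]-O; X=w@d;Y=w@l
    hs=cv2.cvtColor(c["image"],cv2.COLOR_BGR2HSV)
    m=(abs(Y)<14)&(X>-56)&(X<-30)&(hs[...,0]<22)&(hs[...,0]>7)&(hs[...,1]>130)&(P[...,2]<45)
    print(n,tag,"catch px",m.sum(),"x",X[m].min().round(1),X[m].max().round(1),"z max",np.percentile(P[m][:,2],[50,90,100]).round(1),"deck z",np.median(P[(abs(Y)<40)&(X>-110)&(X<-60)][:,2]).round(1))
  q=(abs(Y)<24)&(X<45)&(X>-60)&(abs(P[...,2]-72)<7)
  r=cv2.minAreaRect(np.stack([X[q],Y[q]],1).astype(np.float32)); print("pack top",[np.round(t,1) for t in r])
E
```

```text
scene red 25 x -30.7 y -0.8
scene yel 148 x 1.3 y 0.5
scene cop 17 x -0.4 y 10.3
top red 31 x -28.2 y -0.6
top yel 225 x 2.3 y -0.7
tcp chg -315.4 -0.5 168.5 F push -0.1 lat -0.0 t 21.175
top before catch px 43 x -50.7 -34.5 z max [30.1 34.2 36.5] deck z 26.7
top now catch px 47 x -50.6 -33.6 z max [31.  34.1 40.1] deck z 27.0
pack top [array([ 5.1, -0.2]), array([79.1, 47.8]), np.float64(0.5)]
scene before catch px 30 x -52.3 -35.2 z max [31.6 35.  40.6] deck z 28.3
scene now catch px 39 x -52.5 -35.3 z max [32.7 38.9 44.1] deck z 28.5
pack top [array([ 4.2, -0. ]), array([47.9, 81.4]), np.float64(90.0)]
```

The catch stands at the same height as before, and the pack is held at about +6 mm, square and centred. Handing in.

```bash
python3 -c "
from rig import *
print(close_job())"
```

```text
the job is handed in; nothing more can be done
None
```

The 54 mm pack is fully home in the charger, held at about x = +6 mm with the orange catch up behind it (both by camera), and the job is handed in; no verdict was returned.

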